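# Set the heel gauge of a sandal embossing press and load a footbed

### The arm

A 6-joint arm with a two-finger parallel gripper is mounted at the origin on the work surface. World frame = base frame: x ahead of the robot, y to its left, z up, the work surface at z = 0. Lengths are in m, angles in degrees, forces in N, time in s.
With the tool pointing down it reaches from about 0.25 to 0.725 m from the base axis. Payload 9.7 kg.
Tool frame: the origin (TCP) lies between the finger pads; the fingertips stand bot.tcp_to_tips ahead of it and the grasp point (between the pads) lies 2 mm behind it (bot.tcp_to_tips is the distance from the TCP to the fingertips, in m); z points along the fingers, y is the line along which they close (so a half turn about z gives the same grasp; the last joint's range is limited). The gripper opens to 85 mm and grips with 20 to 120 N. Pads are 22 mm wide; open, the fingers measure 114 mm over their backs; the gripper's body (76 mm by 85 mm) begins 54 mm behind the grasp point. The pads swing forward as they close: fully open they stand 13 mm farther back than shut.
Start: joints at [64.916, 4.979, 10.078, 95.1, 0, 90], TCP at [0.233, 0.498, 0.248] pointing down, gripper open.
Joint ranges: [-179.16, 179.16], [-48.56, 103.87], [-65.8, 70.77], [-126.05, 130.52], [-82.76, 87.17], [-180, 180]. Speed limits (degrees/s): [127.2, 127.2, 147.25, 180, 180, 180].

### API

Orientations are given as [roll, pitch, yaw] about the fixed x, y, z axes, in that order (R = Rz(yaw) Ry(pitch) Rx(roll)).
In Python, from workcell import sensors, camera, camera_params, bot gives the robot as it stands.
- The arm moves only by the tool apply_moves, never from a script. Its argument "motion" is a list of rows, each an object with "jaw": the opening, from -1 (shut) to 1 (fully open); "xyz": the shift along the tool's x, y, z in mm, a list of three; "twist": the turn about the tool's z in rad. A call has 1 to 5 rows; each row is the pose to reach, as a shift and turn from the pose commanded when the call began, along the tool's axes at that moment; what a row does not reach only later rows make up. A row lasts 1/8 s, in which the tool goes at most 62.5 mm and 10.7 degrees, less where a joint would pass 70% of its speed; a pose out of reach is approached as far as the arm can. A call with a gripper value outside its range is refused whole. The fingers move at their own pace and stop on an object; "grip_force" is the grip in N (left out, the last holds). Time passes only in rows, so rows that repeat a pose let the fingers close. It gives the time, the measured TCP pose, the force, the opening and the grip force at its end, in the units of the state.
- sensors.get_obs(): the state, without advancing time (a new reading comes with each control period).
- camera(name): name is "scene" or "top" or "wrist"; returns (picture, depth): 480x640x3 uint8, red, green, blue; 480x640 float32, m along the optical axis (not along the pixel's ray), 0 where there is no reading.
- camera_params(name): a dict with "mtx" (3x3 intrinsics, pixels), "k1" (the pictures are not rectified: a ray, as slopes to the right and down, at radius r is drawn at 1 + k1 r^2 times it, then the intrinsics apply), "rvec" (rotation vector, rad) and "tvec" (3), from world to camera coordinates, as OpenCV has them. Camera axes: x right, y down, z forward; pixel columns grow to the right and rows downward; lengths in m; the calibration is good to about 2 mm. A picture is of the moment at which its call begins: read the wrist's pose just before it. camera_params takes no time and is no camera call; for the wrist camera it gives the pose at the moment of the call.
- bot.job_done(): hands the job in; it is judged then, once.
The state is a dict: "time": time; "q": joint angles; "qd": joint speeds; "joint_efforts": joint torques, N m; "ee_pos": TCP position; "tcp_rot": TCP orientation; "wrist_force": force on the tool from outside, world axes, zero at the start; "torque": the same for the moment, N m; "opening": finger opening in m; "grasp_force": force on a finger pad.
Only numpy, scipy, OpenCV 4.12 (cv2) and the standard library are available. Lean on these libraries where they do the work, as an engineer would, in place of code of your own. Each camera call takes 0.05 s, during which the arm holds its last target. There are 200 camera calls.

### The job

Get the embossing press ready for the smaller cork footbed. First, with the footbed still on the bench, turn the fluted knob of the heel gauge until the gauge's pointer stands opposite the point of the little clip on the scale. Then lay the smaller footbed flat on the press's raised plate, along the plate's long centre line with its round heel up against the stop plate, without pushing the gauge or the clip off the setting, let go of it, and leave the other things on the bench where they are.

Things in the scene. Friction and masses are not known exactly. Their poses are not given: they have to be found in the camera images.
- press: Grey hand-lever embossing press, fixed to the bench; does not move. Origin: on the bench (z = 0) under the centre of its raised plate. x runs along the plate's centre line from the robot's side towards gauge and knob; y to the plate's open front side; z up. Base casting 170 mm wide (x), 22 mm high, from y = +55 to -375 mm.
- plate_centre (a point): Centre of the raised aluminium plate's flat top, 75 mm above the bench, axes as the press. Plate 140 mm (x) by 90 mm (y), a line engraved along its long centre line (y = 0). A bracket at the same height goes on from x = +70 to +200 mm, 70 mm wide, carrying gauge and knob; nothing on it but the knob is higher than 88 mm above the bench. The space above the plate is open.
- press_head (a point): Middle of the front face of the press's overhanging head, 252 mm above the bench, at x = 0, y = -132 mm of the press. Head 86 mm wide, 215 to 288 mm high, die holder under it from 113 mm; column behind from y = -247 to -333 mm. A lever at x = +55 to +91 mm rises backwards from y = -228 to -397 mm, up to 412 mm high. Keep clear of it.
- knob: Round black fluted knob on an upright axis, at x = +125 mm, y = 0 of the press. Origin: on the axis, 75 mm above the bench; z up. Grip part 36 mm in diameter, 14 to 43 mm above the origin. Clockwise from above moves stop plate and pointer to the press's -x (towards the clip, which starts on that side) by 8 mm a radian. Stays where left (friction 0.1 N m); 3.9 rad in all.
- pointer_tip (a point): Tip of the dark steel pointer that moves with the stop plate and points to the press's +y over the ivory scale, 78 mm above the bench, at y = +52.5 mm of the press. Axes as the press.
- rider_tip (a point): Point of the small steel clip (12 mm wide) on the outer edge of the ivory scale; it points to the press's -y, at the pointer: 78 mm above the bench, y = +53.5 mm of the press. It marks the wanted setting and must not be pushed along. Axes as the press. Pointer and clip are in line when both tips have the same x in the press's frame.
- gauge_face (a point): Middle of the stop plate's face that the heel touches, at the plate's top (75 mm above the bench), y = 0 of the press. Axes as the press; the face looks to -x. Stop plate 70 mm wide (y), 12 mm high, 8 mm thick; it travels with the pointer, whose tip is 4 mm further to +x than the face. A push of more than about 10 N makes it slip.
- footbed_small: Smaller cork footbed with brown leather cover, 170 mm long, 18 mm thick, 75 g, on the bench, leather up. Origin: mid-length on the underside, on the centre line; x towards the heel, z up. Half-round heel 52 mm wide ends at x = +85 mm; waist with parallel sides 50 mm apart from x = 0 to +45 mm; forefoot 66 mm wide near x = -45 mm; toe at x = -85 mm. Mass centre near x = -8 mm.
- footbed_heel (a point): Hindmost point of the smaller footbed's heel, on the underside: 85 mm along +x from its origin. Axes as the footbed.
- footbed_large: Larger footbed of the same shape and make, 238 mm long, 92 mm wide, 21 mm thick, lying on the bench; a bystander. Origin: centre of its underside, x towards the heel.
- spool: Wooden thread spool standing on the bench, 48 mm in diameter, 60 mm high; a bystander. Origin: centre of its underside.
- glue_jar: Closed plastic glue jar, 66 mm in diameter, 95 mm high; a bystander. Origin: centre of its underside.
- screwdriver: Screwdriver lying on the bench, 190 mm long along its x, 26 mm high; a bystander. Origin: under its middle.
- brass_die: Loose brass embossing die standing on the bench, 24 by 18 mm, 28 mm high; a bystander. Origin: centre of its underside.
Mind the look-alikes: they are no part of the job. Leave any orange look-alike of the footbed_small alone.

How it is judged:
By the outcome, as a careful person would: the job done as asked, in the order asked, and still so for the second after the job is handed in, with the robot touching nothing.
It also fails if it takes over 72 s, if anything falls off the work surface, if the arm or the gripper's body presses on something with over 40 N, if the wrist force passes 120 N, or if a joint passes its speed limit or range.

## Working session

There is one attempt and no reset: what is moved stays moved. The work goes in short steps, Python scripts to look and compute and a tool call to move; the robot and the scene stay as the last step left them, time stands still between calls to the robot, and variables do not carry over. Pictures are saved under pics/ and viewed, at most 10 in all, crops included, and the job is handed in when it is done.

Besides the shell and the picture viewer there is one more tool, called in YAML: its name, and indented under it one key for each argument. apply_moves: Moves the arm, as the interface text tells. Its arguments: {"type":"object","properties":{"motion":{"type":"array","items":{"type":"object","properties":{"jaw":{"type":"number"},"xyz":{"type":"array","items":{"type":"number"}},"twist":{"type":"number"}}}},"grip_force":{"type":"number"}},"required":["motion"]}

```bash
ls; mkdir -p pics; cat > h.py <<'E'
import numpy as np, cv2
from workcell import sensors, camera, camera_params, bot
def cast(name,uv,z,p=None):
    p=p or camera_params(name); K=np.array(p["mtx"]);k=p["k1"]
    uv=np.atleast_2d(np.array(uv,float))
    s=cv2.undistortPoints(uv.reshape(-1,1,2),K,np.array([k,0,0,0.])).reshape(-1,2)
    R=cv2.Rodrigues(np.array(p["rvec"],float))[0];t=np.array(p["tvec"],float).ravel()
    C=-R.T@t; d=np.c_[s,np.ones(len(s))]@R
    return C+d*((z-C[2])/d[:,2])[:,None]
def proj(name,P,p=None):
    p=p or camera_params(name)
    return cv2.projectPoints(np.atleast_2d(np.array(P,float)),np.array(p["rvec"],float),np.array(p["tvec"],float),np.array(p["mtx"]),np.array([p["k1"],0,0,0.]))[0].reshape(-1,2)
def save(name,img): cv2.imwrite("pics/"+name,img[...,::-1])
E
python3 - <<'E'
from h import *
for n in ["top","scene"]:
    im,d=camera(n); save(n+"0.png",im); np.savez(n+"0.npz",im=im,d=d)
    print(n,camera_params(n))
print(sensors.get_obs(),bot.tcp_to_tips)
E
```

```text
pics
top {'mtx': array([[622.12636167,   0.        , 317.62495075],
       [  0.        , 622.12636167, 244.59873052],
       [  0.        ,   0.        ,   1.        ]]), 'k1': -0.11429158654113589, 'rvec': array([ 2.0998657 , -2.1491768 ,  0.20664082]), 'tvec': array([0.1312407 , 0.55748627, 1.46614446])}
scene {'mtx': array([[452.01903007,   0.        , 321.34376721],
       [  0.        , 452.01903007, 245.86634768],
       [  0.        ,   0.        ,   1.        ]]), 'k1': -0.03485749347596434, 'rvec': array([ 2.10490174,  0.54874972, -0.30947173]), 'tvec': array([-0.51837912,  0.05745755,  1.0683106 ])}
{'time': 0.1, 'q': array([6.49165325e+01, 5.00703490e+00, 1.00391596e+01, 9.51000952e+01,
       5.77533269e-05, 8.99995547e+01]), 'qd': array([ 0.00779129, -0.06062154,  0.04921837, -0.06094224, -0.02680682,
        0.11127991]), 'joint_efforts': array([-5.11005455e-04, -5.21560514e+01,  4.65653622e+01,  1.60796440e-02,
        3.65174216e-06, -8.05926504e-06]), 'ee_pos': array([0.23308529, 0.49795843, 0.24766421]), 'tcp_rot': array([-1.79932030e+02, -5.82815038e-05,  1.54916978e+02]), 'wrist_force': array([ 0.27478745, -0.0735111 , -1.07767288]), 'torque': array([ 0.05911192, -0.01049482,  0.02918704]), 'grasp_force': 0.0, 'opening': 0.0851261959811813} 0.017
```

View pics/top0.png

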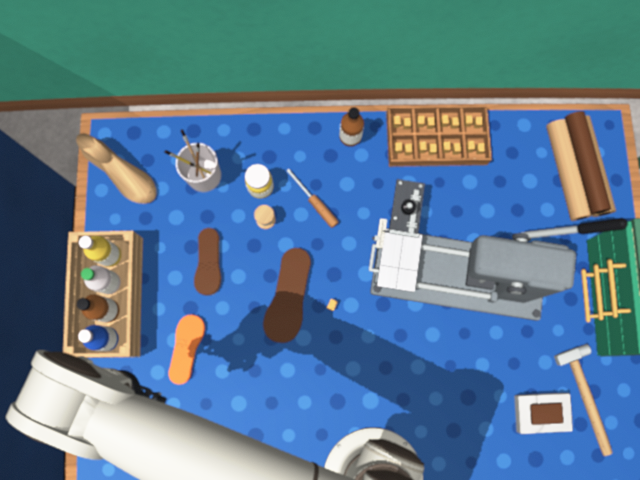

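View pics/scene0.png

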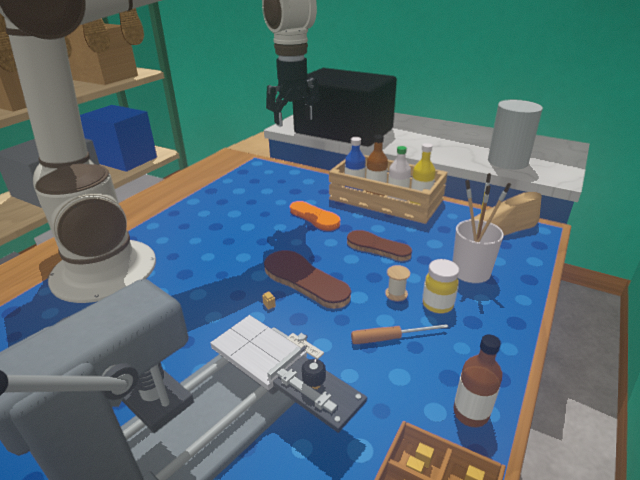

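Top view: the candidates are the brown small footbed at (208,262), the orange look-alike at (188,348) and the large brown footbed at (288,296). I choose (208,262), with the heel up in the image. The plate is at (398,262) and the knob at (408,207). Next I'll check a close crop and measure.

```bash
python3 - <<'E'
from h import *
f=np.load("top0.npz");im=f["im"];d=f["d"]
a=cv2.resize(im[215:310,160:255],None,fx=4,fy=4,interpolation=cv2.INTER_CUBIC)
b=cv2.resize(im[170:300,360:450],None,fx=4,fy=4,interpolation=cv2.INTER_CUBIC)
H=max(a.shape[0],b.shape[0]);c=np.zeros((H,a.shape[1]+b.shape[1],3),np.uint8);c[:a.shape[0],:a.shape[1]]=a;c[:b.shape[0],a.shape[1]:]=b
save("crop1.png",c)
hsv=cv2.cvtColor(im,cv2.COLOR_RGB2HSV)
m=((hsv[...,0]<20)&(hsv[...,1]>70)).astype(np.uint8);m[:220]=0;m[305:]=0;m[:,:185]=0;m[:,235:]=0
cs=max(cv2.findContours(m,0,1)[0],key=cv2.contourArea)
P=cast("top",cs.reshape(-1,2),0.014)[:,:2]
q=P.astype(np.float32);r=cv2.minAreaRect(q);print("rect",r)
bx=cv2.boxPoints(r);print(bx)
c0=q.mean(0);u,s,v=np.linalg.svd(q-c0);ax=v[0];print(c0,ax,np.degrees(np.arctan2(ax[1],ax[0])))
l=(q-c0)@ax;w=(q-c0)@np.array([-ax[1],ax[0]]);print("len",l.min(),l.max())
for t in np.linspace(l.min()+.01,l.max()-.01,8):
    k=abs(l-t)<.005;print(round(t,3),w[k].min().round(4),w[k].max().round(4))
# plate
m2=((hsv[...,1]<40)&(hsv[...,2]>190)).astype(np.uint8);m2[:215]=0;m2[300:]=0;m2[:,:370]=0;m2[:,425:]=0
m2=cv2.morphologyEx(m2,cv2.MORPH_OPEN,np.ones((7,7)))
c2=max(cv2.findContours(m2,0,1)[0],key=cv2.contourArea)
print(cv2.minAreaRect(cast("top",c2.reshape(-1,2),.075)[:,:2].astype(np.float32)))
print(cv2.boxPoints(cv2.minAreaRect(cast("top",c2.reshape(-1,2),.075)[:,:2].astype(np.float32))))
m3=((hsv[...,2]<45)).astype(np.uint8);m3[:190]=0;m3[225:]=0;m3[:,:395]=0;m3[:,420:]=0
ys,xs=np.nonzero(m3);print("knob",xs.mean(),ys.mean(),cast("top",[xs.mean(),ys.mean()],.11))
E
```

```text
rect ((0.5330794453620911, 0.3930245041847229), (0.06268272548913956, 0.1621781438589096), 88.85829162597656)
[[0.45138198 0.3633051 ]
 [0.61352795 0.36007363]
 [0.6147769  0.42274392]
 [0.45263094 0.42597538]]
[0.53100383 0.3933015 ] [-0.99987006  0.01612173] 179.07625
len -0.083196424 0.07904592
-0.073 -0.0217 0.0214
-0.053 -0.0239 0.0242
-0.033 -0.0233 0.0224
-0.012 -0.0202 0.0228
0.008 -0.0222 0.0258
0.028 -0.029 0.0287
0.049 -0.0311 0.0291
0.069 -0.0255 0.0269
((0.5136509537696838, -0.07429385185241699), (0.10435628890991211, 0.14321017265319824), 86.86782836914062)
[[ 0.43930185 -0.12248158]
 [ 0.58229804 -0.13030651]
 [ 0.58800006 -0.02610612]
 [ 0.44500387 -0.01828119]]
knob 407.55172413793105 208.41379310344828 [[ 0.63221687 -0.0974664   0.11      ]]
```

View pics/crop1.png

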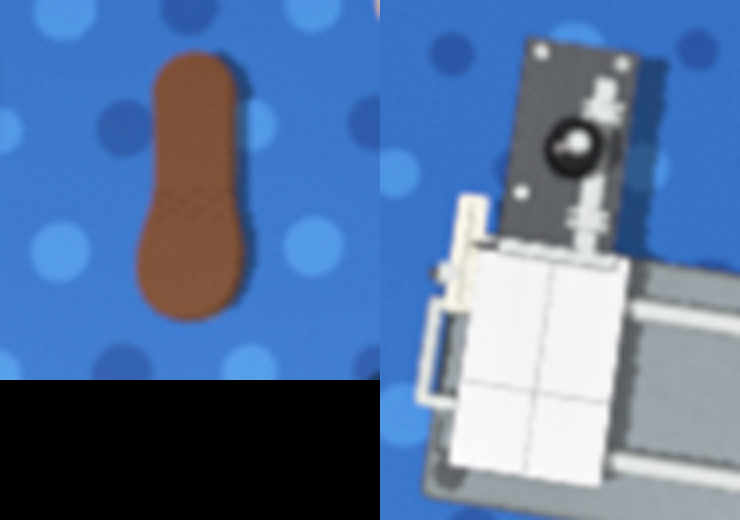

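The crop shows the brown small footbed with its heel up (+x world). The pointer is near full-image pixel (386,231), and the clip near (375,238). Next is a wrist look from above the gauge.

```bash
cat >> h.py <<'E'
def shift(xyz,yaw,o=None):
    o=o or sensors.get_obs(); p=np.array(o["ee_pos"]); y=np.radians(o["tcp_rot"][2])
    R=np.array([[np.cos(y),np.sin(y),0],[np.sin(y),-np.cos(y),0],[0,0,-1]])
    dy=(yaw-o["tcp_rot"][2]+180)%360-180
    return (R.T@(np.array(xyz)-p)*1000).round(1), round(-np.radians(dy),3)
E
python3 - <<'E'
from h import *
p=camera_params("wrist");R=cv2.Rodrigues(np.array(p["rvec"]))[0];C=-R.T@np.array(p["tvec"])
o=sensors.get_obs();y=np.radians(o["tcp_rot"][2]);T=np.array([[np.cos(y),np.sin(y),0],[np.sin(y),-np.cos(y),0],[0,0,-1]])
print("cam in tool",T.T@(C-o["ee_pos"]),"axis",T.T@R[2], "camx",T.T@R[0]);print(p["mtx"],p["k1"])
print(shift([.60,-.05,.30],100),shift([.55,0.05,.30],100))
E
```

```text
cam in tool [ 0.07633948  0.0002873  -0.12638753] axis [-0.30209999 -0.00163153  0.95327485] camx [0.00103589 0.99999738 0.00203978]
[[391.96799557   0.         325.83678437]
 [  0.         391.96799557 244.30854063]
 [  0.           0.           1.        ]] -0.08265694217978996
(array([-564.6, -340.7,  -52.3]), np.float64(0.958)) (array([-476.9, -271.4,  -52.3]), np.float64(0.958))
```

```bash
python3 - <<'E'
from h import *
print(shift([.585,-.05,.21],100))
E
```

```text
(array([-551. , -347.1,   37.7]), np.float64(0.958))
```

apply_moves:
  motion:
    - {"xyz":[-110,-70,8],"twist":0.19}
    - {"xyz":[-220,-139,15],"twist":0.38}
    - {"xyz":[-330,-208,22],"twist":0.57}
    - {"xyz":[-440,-277,30],"twist":0.76}
    - {"xyz":[-551,-347,38],"twist":0.958}

```text
validation failed for argument at $.mo...
```

apply_moves:
  motion:
    - {"jaw":1,"xyz":[-50,-32,4],"twist":0.09}
    - {"jaw":1,"xyz":[-100,-63,8],"twist":0.19}
    - {"jaw":1,"xyz":[-150,-95,12],"twist":0.28}
    - {"jaw":1,"xyz":[-200,-126,15],"twist":0.38}
    - {"jaw":1,"xyz":[-260,-164,18],"twist":0.47}

```text
time: 0.72
ee_pos: [0.3951, 0.2449, 0.2303]
tcp_rot: [-180.0, -0.0, 127.8]
wrist_force: [0.6, -0.1, 0.1]
opening: 0.0856
grasp_force: 0.0
```

```bash
python3 - <<'E'
from h import *
print(shift([.585,-.05,.21],100))
E
```

```text
(array([-349.4,  -30.9,   20.3]), np.float64(0.486))
```

apply_moves:
  motion:
    - {"jaw":1,"xyz":[-350,-31,20],"twist":0.486}
    - {"jaw":1,"xyz":[-350,-31,20],"twist":0.486}
    - {"jaw":1,"xyz":[-350,-31,20],"twist":0.486}
    - {"jaw":1,"xyz":[-350,-31,20],"twist":0.486}
    - {"jaw":1,"xyz":[-350,-31,20],"twist":0.486}

```text
time: 1.35
ee_pos: [0.5648, -0.0173, 0.2125]
tcp_rot: [-180.0, -0.0, 100.1]
wrist_force: [1.2, 0.8, 0.5]
opening: 0.0854
grasp_force: 0.0
```

apply_moves:
  motion:
    - {"jaw":1,"xyz":[-40,0,0],"twist":0}
    - {"jaw":1,"xyz":[-40,0,0],"twist":0}

```text
time: 1.6
ee_pos: [0.5713, -0.0572, 0.2118]
tcp_rot: [-179.9, -0.0, 99.9]
wrist_force: [-0.2, -0.1, -0.2]
opening: 0.0856
grasp_force: 0.0
```

```bash
python3 - <<'E'
from h import *
print(sensors.get_obs()["ee_pos"],sensors.get_obs()["tcp_rot"])
import pickle
p=camera_params("wrist");im,d=camera("wrist");save("w1.png",im);pickle.dump((p,im,d),open("w1.pkl","wb"))
E
```

```text
[ 0.57125445 -0.05723168  0.21178674] [-1.79898475e+02 -1.11083970e-02  9.99337329e+01]
```

View pics/w1.png

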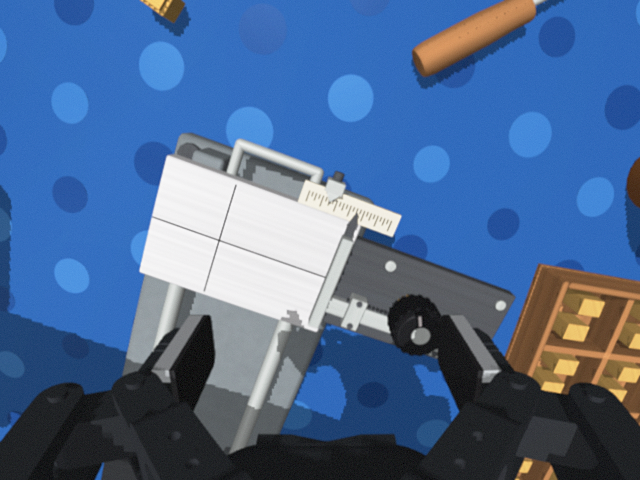

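The wrist view shows the plate corner at (175,155), the clip near (335,188), the pointer near (354,215) and the knob at (413,325). I'll zoom in for the exact tips.

```bash
python3 - <<'E'
from h import *
import pickle
p,im,d=pickle.load(open("w1.pkl","rb"))
save("w1c.png",cv2.resize(im[160:280,290:430],None,fx=5,fy=5,interpolation=cv2.INTER_CUBIC))
g=cv2.cvtColor(im,cv2.COLOR_RGB2GRAY)
hsv=cv2.cvtColor(im,cv2.COLOR_RGB2HSV)
# press direction: engraved line, cross points (subpixel line fit by dark ridge)
def ridge(a,b,n=40):
    a,b=np.array(a,float),np.array(b,float);t=(b-a)/np.linalg.norm(b-a);nn=np.array([-t[1],t[0]]);out=[]
    for s in np.linspace(0,1,n):
        c=a+s*(b-a);k=np.arange(-4,4.01,.25);q=c+k[:,None]*nn
        v=cv2.remap(g,q[:,0].astype(np.float32)[:,None],q[:,1].astype(np.float32)[:,None],1).ravel().astype(float)
        w=np.clip(np.median(v)-v-10,0,None)
        if w.sum()>10: out.append(c+nn*(k*w).sum()/w.sum())
    return np.array(out)
L=cast("wrist",ridge((158,220),(320,275)),.075,p)[:,:2]
S=cast("wrist",ridge((234,190),(207,287)),.075,p)[:,:2]
def fit(P): vx,vy,x,y=cv2.fitLine(P.astype(np.float32),cv2.DIST_HUBER,0,.001,.001).ravel();return np.array([x,y]),np.array([vx,vy])
c1,d1=fit(L);c2,d2=fit(S)
print("ang",np.degrees(np.arctan2(d1[1],d1[0])),np.degrees(np.arctan2(d2[1],d2[0])))
t=np.linalg.solve(np.c_[d1,-d2],c2-c1);print("cross",c1+t[0]*d1,len(L),len(S))
cor=cast("wrist",[(175,155),(142,272)],.075,p)[:,:2];print("corners",cor)
print("knob",cast("wrist",[(413,325)],.118,p))
E
```

```text
ang -10.472489 79.48391
cross [ 0.49785838 -0.07372054] 40 40
corners [[ 0.46288169 -0.01965539]
 [ 0.44347583 -0.10837135]]
knob [[ 0.63458248 -0.09364337  0.118     ]]
```

View pics/w1c.png

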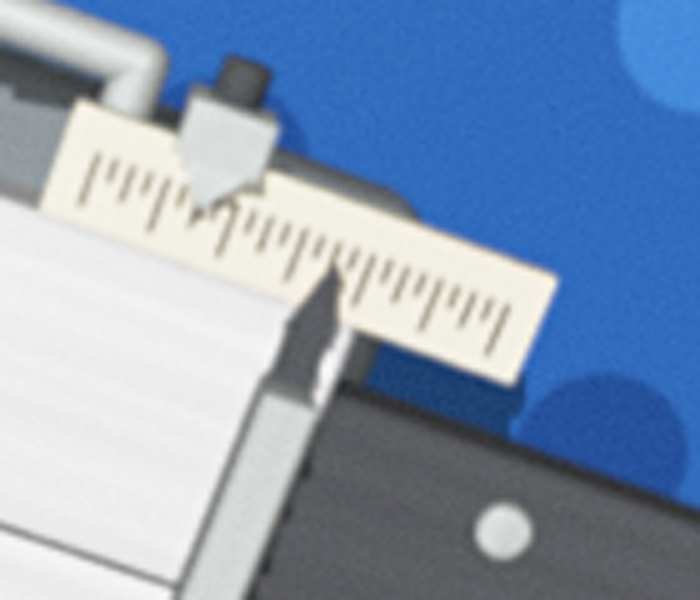

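```bash
python3 - <<'E'
from h import *
import pickle
p,im,d=pickle.load(open("w1.pkl","rb"))
a=np.radians(-10.5);R=np.array([[np.cos(a),-np.sin(a)],[np.sin(a),np.cos(a)]])
X=np.array([.4979,-.0737])
f=lambda uv,z:(R.T@(cast("wrist",uv,z,p)[0,:2]-X)*1000).round(1)
print("clip",f((330.2,202.6),.078),"ptr",f((356.2,212.2),.078),"corn",f((175,155),.075),f((142,272),.075))
hsv=cv2.cvtColor(im,cv2.COLOR_RGB2HSV)
m=(hsv[...,2]<50).astype(np.uint8);m[:285]=0;m[362:]=0;m[:,:385]=0;m[:,437:]=0
c=max(cv2.findContours(m,0,1)[0],key=cv2.contourArea);(u,v),r=cv2.minEnclosingCircle(c)
print(u,v,r,f((u,v),.105),f((u,v),.118),cast("wrist",(u,v),.11,p))
print("depths",d[325,410],d[325,420],d[335,420])
# depth-based knob points
ys,xs=np.nonzero(m);k=d[ys,xs]>0;K=np.array(p["mtx"])
s=cv2.undistortPoints(np.c_[xs,ys][k].astype(float).reshape(-1,1,2),K,np.array([p["k1"],0,0,0.])).reshape(-1,2)
Pc=np.c_[s,np.ones(len(s))]*d[ys,xs][k][:,None];Rw=cv2.Rodrigues(p["rvec"])[0];W=(Pc-p["tvec"])@Rw
top=W[(W[:,2]>.112)&(W[:,2]<.125)];print(len(top),W[:,2].max(),top.mean(0),(top.min(0)+top.max(0))/2,np.ptp(top,axis=0))
E
```

```text
clip [64.1 53. ] ptr [83. 53.] corn [-44.3  46.8] [-47.2 -44. ]
414.9397888183594 324.80364990234375 30.667390823364258 [144.8   0.2] [139.1   5.9] [[ 0.63856347 -0.09736441  0.11      ]]
depths 0.24585854 0.2459545 0.24780893
1428 0.1211684953319557 [ 0.63673711 -0.09719314  0.11784691] [ 0.63803235 -0.09796091  0.1166308 ] [0.030508   0.03280367 0.00907538]
```

Pointer to clip is 18.9 mm, about 2.36 rad clockwise. The press yaw is -10.5°. I'll centre over the knob for a better fix.

```bash
python3 - <<'E'
from h import *
print(shift([.637,-.097,.19],100))
E
```

```text
(array([-52. ,  57.8,  22.1]), np.float64(0.0))
```

apply_moves:
  motion:
    - {"jaw":1,"xyz":[-50,58,22],"twist":0}
    - {"jaw":1,"xyz":[-50,58,22],"twist":0}
    - {"jaw":1,"xyz":[-50,58,22],"twist":0}

```text
time: 2.02
ee_pos: [0.6371, -0.0929, 0.1896]
tcp_rot: [-179.9, -0.1, 100.2]
wrist_force: [1.1, 0.4, 0.5]
opening: 0.0855
grasp_force: 0.0
```

```bash
python3 - <<'E'
from h import *
import pickle
o=sensors.get_obs();print(o["ee_pos"],o["tcp_rot"])
p=camera_params("wrist");im,d=camera("wrist");save("w2.png",im);pickle.dump((p,im,d),open("w2.pkl","wb"))
uv=proj("wrist",[.637,-.097,.115],p)[0];print(uv)
ys,xs=np.mgrid[0:480,0:640];k=(d>0)&(abs(xs-uv[0])<60)&(abs(ys-uv[1])<60);xs,ys=xs[k],ys[k]
s=cv2.undistortPoints(np.c_[xs,ys].astype(float).reshape(-1,1,2),p["mtx"],np.array([p["k1"],0,0,0.])).reshape(-1,2)
W=(np.c_[s,np.ones(len(s))]*d[ys,xs][:,None]-p["tvec"])@cv2.Rodrigues(p["rvec"])[0]
for lo,hi in((.113,.118),(.116,.125),(.119,.13)):
    t=W[(W[:,2]>lo)&(W[:,2]<hi)&(np.hypot(W[:,0]-.637,W[:,1]+.097)<.03)]
    if len(t)>5:
        c,r=cv2.minEnclosingCircle(t[:,:2].astype(np.float32));print(lo,len(t),c,r,t.mean(0),t[:,:2].min(0),t[:,:2].max(0))
E
```

```text
[ 0.63712146 -0.09292695  0.18957959] [-1.79887628e+02 -5.02357242e-02  1.00168978e+02]
[323.1116863  273.81731364]
0.113 820 (0.6404614448547363, -0.10022978484630585) 0.018219800665974617 [ 0.63952712 -0.09505325  0.11628751] [ 0.62291741 -0.11794918] [ 0.65819578 -0.08211445]
0.116 2593 (0.6409567594528198, -0.09961818158626556) 0.01771123707294464 [ 0.64029941 -0.09886531  0.11868546] [ 0.62356658 -0.11668531] [ 0.65795253 -0.08326142]
0.119 1038 (0.6403648257255554, -0.09947637468576431) 0.015143214724957943 [ 0.64028221 -0.09944898  0.11951258] [ 0.62544725 -0.11423017] [ 0.65537406 -0.0848859 ]
```

View pics/w2.png

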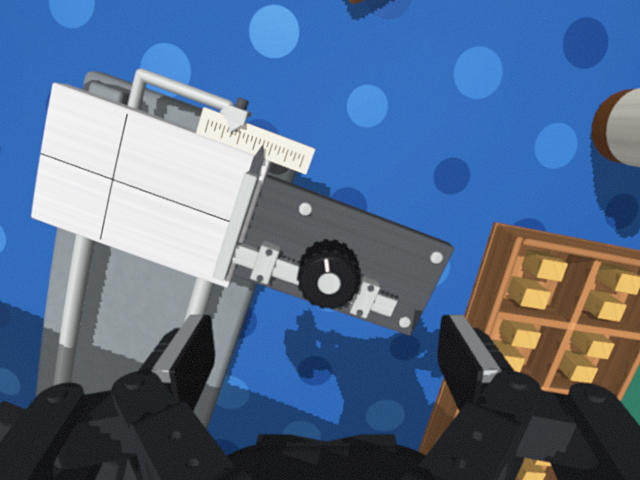

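Knob axis (pixel 329,275) is at (0.6405, -0.0998), radius 18 mm. Going down to grip.

```bash
python3 - <<'E'
from h import *
o=sensors.get_obs();print(o["ee_pos"],o["q"],shift([.6405,-.0998,.108],100))
E
```

```text
[ 0.63669677 -0.09263188  0.19049139] [-8.28222550e+00  1.73904681e+01  1.80305912e+01  9.07130451e+01
  1.06664499e-02  7.15317101e+01] (array([-7.7,  2.5, 82.5]), np.float64(0.003))
```

apply_moves:
  motion:
    - {"jaw":1,"xyz":[-8,3,0],"twist":-0.185}
    - {"jaw":1,"xyz":[-8,3,0],"twist":-0.37}
    - {"jaw":1,"xyz":[-8,3,0],"twist":-0.555}
    - {"jaw":1,"xyz":[-8,3,0],"twist":-0.74}
    - {"jaw":1,"xyz":[-8,3,0],"twist":-0.92}

```text
time: 2.7
ee_pos: [0.6407, -0.0997, 0.1923]
tcp_rot: [180.0, 0.1, 153.3]
wrist_force: [-0.6, -0.2, -0.8]
opening: 0.0855
grasp_force: 0.0
```

apply_moves:
  motion:
    - {"jaw":1,"xyz":[0,0,0],"twist":-0.185}
    - {"jaw":1,"xyz":[0,0,0],"twist":-0.37}
    - {"jaw":1,"xyz":[0,0,0],"twist":-0.555}
    - {"jaw":1,"xyz":[0,0,0],"twist":-0.74}
    - {"jaw":1,"xyz":[0,0,0],"twist":-0.92}

```text
time: 3.32
ee_pos: [0.6407, -0.0996, 0.1923]
tcp_rot: [-180.0, 0.1, -154.0]
wrist_force: [0.4, -0.2, 0.0]
opening: 0.0853
grasp_force: 0.0
```

apply_moves:
  motion:
    - {"jaw":1,"xyz":[0,0,0],"twist":-0.185}
    - {"jaw":1,"xyz":[0,0,0],"twist":-0.37}
    - {"jaw":1,"xyz":[0,0,0],"twist":-0.52}
    - {"jaw":1,"xyz":[0,0,0],"twist":-0.52}

```text
time: 3.82
ee_pos: [0.6409, -0.0999, 0.1921]
tcp_rot: [-179.9, 0.0, -124.6]
wrist_force: [-0.1, 0.5, 0.2]
opening: 0.0856
grasp_force: 0.0
```

```bash
python3 - <<'E'
from h import *
o=sensors.get_obs();print(o["ee_pos"],o["tcp_rot"],o["q"],shift([.6405,-.0998,.108],o["tcp_rot"][2]))
E
```

```text
[ 0.64087881 -0.09989402  0.19210207] [-1.79940455e+02  3.70568901e-02 -1.24635005e+02] [-8.86251579e+00  1.80268161e+01  1.90019242e+01  9.09053738e+01
  7.48057623e-03 -6.42274866e+01] (array([ 0.1,  0.4, 84.1]), np.float64(-0.0))
```

apply_moves:
  motion:
    - {"jaw":1,"xyz":[0,0,40],"twist":0}
    - {"jaw":1,"xyz":[0,0,84],"twist":0}
    - {"jaw":1,"xyz":[0,0,84],"twist":0}

```text
time: 4.2
ee_pos: [0.6391, -0.1001, 0.104]
tcp_rot: [179.7, -0.1, -124.8]
wrist_force: [-0.6, 0.9, 0.2]
opening: 0.0854
grasp_force: 0.0
```

apply_moves:
  grip_force: 35
  motion:
    - {"jaw":-1,"xyz":[0,0,0],"twist":0}
    - {"jaw":-1,"xyz":[0,0,0],"twist":0}
    - {"jaw":-1,"xyz":[0,0,0],"twist":0}
    - {"jaw":-1,"xyz":[0,0,0],"twist":0}
    - {"jaw":-1,"xyz":[0,0,0],"twist":0}

```text
time: 4.82
ee_pos: [0.6402, -0.0997, 0.1092]
tcp_rot: [179.9, 0.1, -124.6]
wrist_force: [-12.5, 8.1, 11.4]
opening: 0.0351
grasp_force: 35.1
```

apply_moves:
  motion:
    - {"jaw":-1,"xyz":[0,1,-1.5],"twist":0}
    - {"jaw":-1,"xyz":[0,1,-1.5],"twist":0}

```text
time: 5.08
ee_pos: [0.6401, -0.0996, 0.1093]
tcp_rot: [179.9, 0.0, -124.6]
wrist_force: [-6.2, 4.4, 1.5]
opening: 0.0352
grasp_force: 36.0
```

apply_moves:
  motion:
    - {"jaw":-1,"xyz":[0,0.6,0],"twist":0.15}
    - {"jaw":-1,"xyz":[0,0.6,0],"twist":0.3}
    - {"jaw":-1,"xyz":[0,0.6,0],"twist":0.45}
    - {"jaw":-1,"xyz":[0,0.6,0],"twist":0.6}
    - {"jaw":-1,"xyz":[0,0.6,0],"twist":0.75}

```text
time: 5.7
ee_pos: [0.6401, -0.0997, 0.1093]
tcp_rot: [180.0, 0.0, -167.9]
wrist_force: [-1.9, 2.7, 1.1]
opening: 0.035
grasp_force: 35.8
```

apply_moves:
  motion:
    - {"jaw":-1,"xyz":[0,0,0],"twist":0.15}
    - {"jaw":-1,"xyz":[0,0,0],"twist":0.3}
    - {"jaw":-1,"xyz":[0,0,0],"twist":0.45}
    - {"jaw":-1,"xyz":[0,0,0],"twist":0.6}
    - {"jaw":-1,"xyz":[0,0,0],"twist":0.75}

```text
time: 6.32
ee_pos: [0.64, -0.0999, 0.1093]
tcp_rot: [180.0, 0.0, 149.1]
wrist_force: [-3.6, 1.7, 2.1]
opening: 0.0347
grasp_force: 35.8
```

apply_moves:
  motion:
    - {"jaw":-1,"xyz":[0,0,0],"twist":0.15}
    - {"jaw":-1,"xyz":[0,0,0],"twist":0.3}
    - {"jaw":-1,"xyz":[0,0,0],"twist":0.45}
    - {"jaw":-1,"xyz":[0,0,0],"twist":0.6}
    - {"jaw":-1,"xyz":[0,0,0],"twist":0.6}

```text
time: 6.95
ee_pos: [0.6399, -0.1, 0.1093]
tcp_rot: [180.0, 0.0, 115.1]
wrist_force: [-5.2, 1.7, 3.6]
opening: 0.0349
grasp_force: 36.1
```

```bash
python3 - <<'E'
from h import *
import pickle
p=camera_params("wrist");im,d=camera("wrist");pickle.dump((p,im,d),open("w3.pkl","wb"))
R=cv2.Rodrigues(np.array([0,0,np.radians(-10.5)]))[0]
print(proj("wrist",[R@np.array([x,.053,.078])+[.5176,-.0770,0] for x in (.044,.063)],p))
t=cv2.resize(im,(400,300)); b=np.zeros((600,800,3),np.uint8)
save("w3.png",im)
E
```

```text
[[233.82239885  84.65621864]
 [275.17145497 114.28233138]]
```

View pics/w3.png

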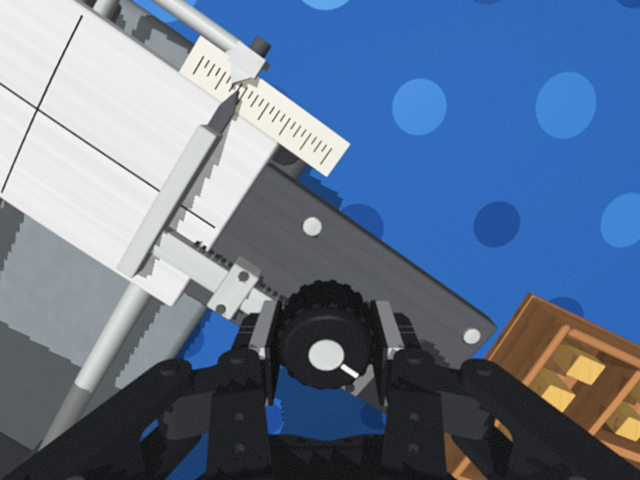

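The pointer tip is at about (239,92) and the clip tip at about (233,83), so about 2 mm is left. I'll make most of the turn, then look closely.

apply_moves:
  motion:
    - {"jaw":-1,"xyz":[0,0,0],"twist":0.12}
    - {"jaw":-1,"xyz":[0,0,0],"twist":0.25}
    - {"jaw":-1,"xyz":[0,0,0],"twist":0.25}

```text
time: 7.38
ee_pos: [0.6398, -0.1, 0.1092]
tcp_rot: [180.0, -0.0, 100.8]
wrist_force: [-5.3, 1.4, 4.9]
opening: 0.0349
grasp_force: 36.3
```

```bash
python3 - <<'E'
from h import *
import pickle
p=camera_params("wrist");im,d=camera("wrist");pickle.dump((p,im,d),open("w4.pkl","wb"))
R=cv2.Rodrigues(np.array([0,0,np.radians(-10.5)]))[0]
u=proj("wrist",R@np.array([.044,.053,.078])+[.5176,-.0770,0],p)[0].astype(int);print(u)
x0,y0=u[0]-40,max(u[1]-30,0);print(x0,y0)
# rectified crop in the press plane z=.078: 20 px/mm
xs=np.linspace(.034,.054,700);ys=np.linspace(.063,.043,500)
G=np.array([R@np.array([x,y,.078])+[.5176,-.0770,0] for y in ys for x in xs])
q=proj("wrist",G,p).reshape(500,700,2).astype(np.float32)
o=cv2.remap(im,q[...,0],q[...,1],cv2.INTER_CUBIC)
for k in range(0,700,70): cv2.line(o,(k,0),(k,8),(255,0,0),1)
save("w4r.png",o)
E
```

```text
[181 116]
141 86
```

View pics/w4r.png

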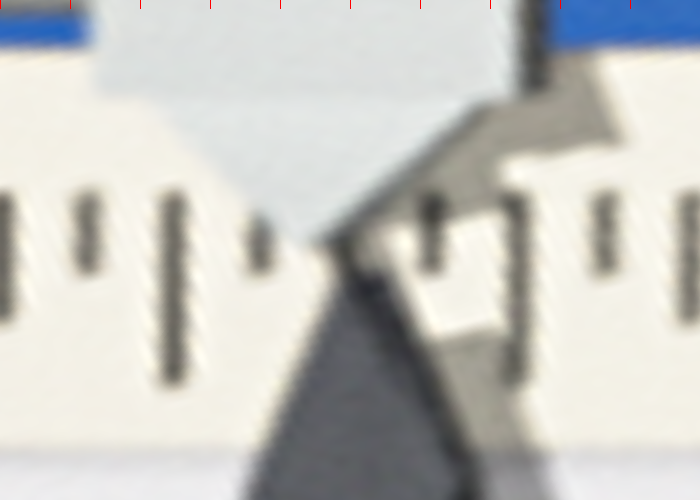

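At equal height the pointer looks about 1 mm short, but the view is oblique. I'll release and look straight down along the tips.

apply_moves:
  motion:
    - {"jaw":1,"xyz":[0,0,0],"twist":0}
    - {"jaw":1,"xyz":[0,0,0],"twist":0}
    - {"jaw":1,"xyz":[0,0,0],"twist":0}
    - {"jaw":1,"xyz":[0,0,-20],"twist":0}
    - {"jaw":1,"xyz":[0,0,-45],"twist":0}

```text
time: 8.05
ee_pos: [0.6398, -0.1001, 0.1533]
tcp_rot: [-179.9, -0.0, 100.7]
wrist_force: [-0.1, 0.4, -0.1]
opening: 0.0856
grasp_force: 0.0
```

```bash
python3 - <<'E'
from h import *
o=sensors.get_obs();print(o["ee_pos"],o["q"],shift([.5682,-.0457,.152],79.5))
E
```

```text
[ 0.63984678 -0.10009599  0.15327335] [-8.89020627e+00  1.77474910e+01  1.43692744e+01  8.66847182e+01
 -2.26219938e-03  7.03658441e+01] (array([ 66.8, -60.3,   1.3]), np.float64(0.371))
```

apply_moves:
  motion:
    - {"jaw":1,"xyz":[34,-30,0],"twist":0.18}
    - {"jaw":1,"xyz":[67,-60,0],"twist":0.37}
    - {"jaw":1,"xyz":[67,-60,0],"twist":0.37}
    - {"jaw":1,"xyz":[67,-60,0],"twist":0.37}

```text
time: 8.55
ee_pos: [0.5691, -0.0455, 0.1537]
tcp_rot: [179.9, 0.0, 79.6]
wrist_force: [-0.3, -0.5, -0.1]
opening: 0.0852
grasp_force: 0.0
```

```bash
python3 - <<'E'
from h import *
import pickle
p=camera_params("wrist");im,d=camera("wrist");pickle.dump((p,im,d),open("w5.pkl","wb"))
R=cv2.Rodrigues(np.array([0,0,np.radians(-10.5)]))[0]
C=-cv2.Rodrigues(p["rvec"])[0].T@p["tvec"];print(R.T@(C-[.5176,-.0770,0]))
xs=np.linspace(.032,.056,720);ys=np.linspace(.063,.046,510)
G=np.array([R@np.array([x,y,.078])+[.5176,-.0770,0] for y in ys for x in xs])
q=proj("wrist",G,p).reshape(510,720,2).astype(np.float32)
o=cv2.remap(im,q[...,0],q[...,1],cv2.INTER_CUBIC)
for k in range(0,720,30): cv2.line(o,(k,0),(k,8),(255,0,0),1)
save("w5r.png",o)
E
```

```text
[0.04543135 0.11745864 0.28015541]
```

View pics/w5r.png

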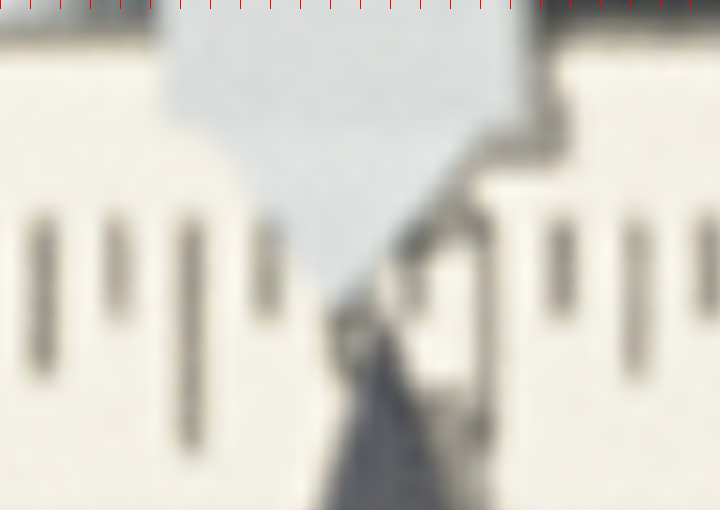

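In this straight-down view the clip apex is at about (338,300) and the pointer apex at about (378,325), at 30 px/mm, so about 1.3 mm is left. I'll check that numerically and then regrip.

```bash
cat > meas.py <<'E'
from h import *
def gap(p,im,x0=.032,x1=.056):
    R=cv2.Rodrigues(np.array([0,0,np.radians(-10.5)]))[0]
    n=int((x1-x0)*30000);xs=np.linspace(x0,x1,n);ys=np.linspace(.063,.046,510)
    G=np.array([R@np.array([x,y,.078])+[.5176,-.0770,0] for y in ys for x in xs])
    q=proj("wrist",G,p).reshape(510,n,2).astype(np.float32)
    o=cv2.remap(im,q[...,0],q[...,1],cv2.INTER_CUBIC).astype(int);g=o.mean(2);b=o[...,2]-o[...,0]
    def rows(m,rs):
        out=[]
        for r in rs:
            k=np.nonzero(m[r])[0]
            if len(k)==0: continue
            s=max(np.split(k,np.nonzero(np.diff(k)>1)[0]+1),key=len);out.append((r,s[0],s[-1],(s[0]+s[-1])/2/30+x0*1000))
        return out
    for r in rows((b>-3)&(g>170),range(20,290,30)):print("clip",r)
    for r in rows((g<125),range(360,510,20)):print("ptr",r)
E
python3 - <<'E'
from meas import *
import pickle
p,im,d=pickle.load(open("w5.pkl","rb"));gap(p,im)
print(shift([.6402,-.0998,.155],115))
E
```

```text
clip (20, np.int64(159), np.int64(521), np.float64(43.333333333333336))
clip (50, np.int64(173), np.int64(519), np.float64(43.53333333333333))
clip (80, np.int64(172), np.int64(519), np.float64(43.516666666666666))
clip (110, np.int64(174), np.int64(514), np.float64(43.46666666666667))
clip (140, np.int64(222), np.int64(467), np.float64(43.483333333333334))
clip (170, np.int64(244), np.int64(450), np.float64(43.56666666666666))
clip (200, np.int64(262), np.int64(428), np.float64(43.5))
clip (230, np.int64(277), np.int64(403), np.float64(43.333333333333336))
clip (260, np.int64(303), np.int64(374), np.float64(43.28333333333333))
ptr (360, np.int64(357), np.int64(396), np.float64(44.55))
ptr (380, np.int64(355), np.int64(403), np.float64(44.63333333333333))
ptr (400, np.int64(360), np.int64(417), np.float64(44.95))
ptr (420, np.int64(356), np.int64(431), np.float64(45.11666666666667))
ptr (440, np.int64(350), np.int64(433), np.float64(45.05))
ptr (460, np.int64(343), np.int64(443), np.float64(45.1))
ptr (480, np.int64(338), np.int64(448), np.float64(45.1))
ptr (500, np.int64(333), np.int64(454), np.float64(45.11666666666667))
(array([-40.4,  79.5,  -1.4]), np.float64(-0.618))
```

```bash
python3 - <<'E'
from h import *
print(shift([.6397,-.0998,.155],110))
E
```

```text
(array([-40.5,  79. ,  -1.4]), np.float64(-0.531))
```

apply_moves:
  motion:
    - {"jaw":1,"xyz":[-20,40,-2],"twist":-0.18}
    - {"jaw":1,"xyz":[-40.5,79,-2],"twist":-0.36}
    - {"jaw":1,"xyz":[-40.5,79,-2],"twist":-0.53}
    - {"jaw":1,"xyz":[-40.5,79,-2],"twist":-0.53}
    - {"jaw":1,"xyz":[-40.5,79,-2],"twist":-0.53}

```text
time: 9.22
ee_pos: [0.6391, -0.0998, 0.1553]
tcp_rot: [-180.0, -0.0, 109.7]
wrist_force: [-0.1, 0.7, -0.2]
opening: 0.0854
grasp_force: 0.0
```

```bash
python3 - <<'E'
from h import *
print(shift([.6397,-.0998,.110],110))
E
```

```text
(array([-0.2,  0.6, 45.3]), np.float64(-0.005))
```

apply_moves:
  motion:
    - {"jaw":1,"xyz":[0,0.6,45],"twist":0}
    - {"jaw":1,"xyz":[0,0.6,45],"twist":0}
    - {"jaw":1,"xyz":[0,0.6,45],"twist":0}

```text
time: 9.6
ee_pos: [0.6397, -0.0993, 0.1119]
tcp_rot: [179.9, 0.0, 109.8]
wrist_force: [0.3, -0.2, 1.0]
opening: 0.0855
grasp_force: 0.0
```

apply_moves:
  grip_force: 35
  motion:
    - {"jaw":-1,"xyz":[0,0,0],"twist":0}
    - {"jaw":-1,"xyz":[0,0,0],"twist":0}
    - {"jaw":-1,"xyz":[0,0,0],"twist":0}
    - {"jaw":-1,"xyz":[0,0,0],"twist":0}
    - {"jaw":-1,"xyz":[0,0,0],"twist":0}

```text
time: 10.22
ee_pos: [0.6398, -0.0995, 0.1113]
tcp_rot: [179.9, 0.0, 109.9]
wrist_force: [-1.4, -0.4, 5.6]
opening: 0.0347
grasp_force: 34.7
```

apply_moves:
  motion:
    - {"jaw":-1,"xyz":[0,0,0],"twist":0.08}
    - {"jaw":-1,"xyz":[0,0,0],"twist":0.17}
    - {"jaw":-1,"xyz":[0,0,0],"twist":0.17}
    - {"jaw":-1,"xyz":[0,0,0],"twist":0.17}

```text
time: 10.72
ee_pos: [0.6398, -0.0995, 0.1113]
tcp_rot: [179.9, 0.0, 100.1]
wrist_force: [-0.7, 0.3, 5.7]
opening: 0.0348
grasp_force: 34.9
```

apply_moves:
  motion:
    - {"jaw":1,"xyz":[0,0,0],"twist":0}
    - {"jaw":1,"xyz":[0,0,0],"twist":0}
    - {"jaw":1,"xyz":[0,0,0],"twist":0}
    - {"jaw":1,"xyz":[0,0,-20],"twist":0}
    - {"jaw":1,"xyz":[0,0,-45],"twist":0}

```text
time: 11.35
ee_pos: [0.6392, -0.0993, 0.1552]
tcp_rot: [-179.9, -0.0, 100.1]
wrist_force: [0.1, -0.1, 0.0]
opening: 0.0855
grasp_force: 0.0
```

```bash
python3 - <<'E'
from h import *
print(shift([.5685,-.0465,.152],79.5))
E
```

```text
(array([ 64.5, -60.3,   3.2]), np.float64(0.36))
```

apply_moves:
  motion:
    - {"jaw":1,"xyz":[32,-30,1],"twist":0.18}
    - {"jaw":1,"xyz":[64.5,-60,3],"twist":0.36}
    - {"jaw":1,"xyz":[64.5,-60,3],"twist":0.36}
    - {"jaw":1,"xyz":[64.5,-60,3],"twist":0.36}

```text
time: 11.85
ee_pos: [0.5695, -0.0466, 0.1527]
tcp_rot: [179.9, 0.0, 79.6]
wrist_force: [0.1, -0.2, 0.1]
opening: 0.0852
grasp_force: 0.0
```

```bash
python3 - <<'E'
from meas import *
import pickle
p=camera_params("wrist");im,d=camera("wrist");pickle.dump((p,im,d),open("w6.pkl","wb"))
gap(p,im)
E
```

```text
clip (20, np.int64(158), np.int64(521), np.float64(43.31666666666666))
clip (50, np.int64(170), np.int64(513), np.float64(43.38333333333333))
clip (80, np.int64(172), np.int64(520), np.float64(43.53333333333333))
clip (110, np.int64(177), np.int64(516), np.float64(43.55))
clip (140, np.int64(220), np.int64(471), np.float64(43.516666666666666))
clip (170, np.int64(246), np.int64(449), np.float64(43.583333333333336))
clip (200, np.int64(259), np.int64(431), np.float64(43.5))
clip (230, np.int64(281), np.int64(403), np.float64(43.4))
clip (260, np.int64(305), np.int64(373), np.float64(43.3))
ptr (360, np.int64(333), np.int64(372), np.float64(43.75))
ptr (380, np.int64(327), np.int64(379), np.float64(43.766666666666666))
ptr (400, np.int64(322), np.int64(382), np.float64(43.733333333333334))
ptr (420, np.int64(317), np.int64(388), np.float64(43.75))
ptr (440, np.int64(310), np.int64(395), np.float64(43.75))
ptr (460, np.int64(304), np.int64(400), np.float64(43.733333333333334))
ptr (480, np.int64(298), np.int64(408), np.float64(43.766666666666666))
ptr (500, np.int64(291), np.int64(413), np.float64(43.733333333333334))
```

Pointer and clip now agree to about 0.3 mm. On to the footbed.

```bash
python3 - <<'E'
from h import *
o=sensors.get_obs();print(o["q"],shift([.53,.393,.2],180))
E
```

```text
[-4.69305543e+00  7.02834660e+00  1.71948543e+00  8.46470038e+01
 -4.85984606e-03  9.57272047e+01] (array([ 425.4, -118.6,  -47.4]), np.float64(-1.753))
```

apply_moves:
  motion:
    - {"jaw":1,"xyz":[0,0,-48],"twist":-0.18}
    - {"jaw":1,"xyz":[60,-17,-48],"twist":-0.36}
    - {"jaw":1,"xyz":[120,-33,-48],"twist":-0.54}
    - {"jaw":1,"xyz":[180,-50,-48],"twist":-0.72}
    - {"jaw":1,"xyz":[240,-67,-48],"twist":-0.9}

```text
time: 12.52
ee_pos: [0.5475, 0.2033, 0.2003]
tcp_rot: [180.0, 0.0, 131.4]
wrist_force: [0.1, -0.3, 0.8]
opening: 0.0854
grasp_force: 0.0
```

```bash
python3 - <<'E'
from h import *
print(shift([.53,.393,.2],180))
E
```

```text
(array([153.9, 112.4,   0.3]), np.float64(-0.848))
```

apply_moves:
  motion:
    - {"jaw":1,"xyz":[45,33,0],"twist":-0.18}
    - {"jaw":1,"xyz":[90,66,0],"twist":-0.36}
    - {"jaw":1,"xyz":[130,96,0],"twist":-0.54}
    - {"jaw":1,"xyz":[154,112,0],"twist":-0.72}
    - {"jaw":1,"xyz":[154,112,0],"twist":-0.85}

```text
time: 13.15
ee_pos: [0.5304, 0.3936, 0.1991]
tcp_rot: [-180.0, -0.0, -179.8]
wrist_force: [-0.1, -0.9, -0.3]
opening: 0.0853
grasp_force: 0.0
```

apply_moves:
  motion:
    - {"jaw":1,"xyz":[0,0,0],"twist":0}
    - {"jaw":1,"xyz":[0,0,0],"twist":0}

```text
time: 13.4
ee_pos: [0.5308, 0.391, 0.2002]
tcp_rot: [-180.0, -0.0, 179.6]
wrist_force: [-0.2, 0.1, 0.1]
opening: 0.0858
grasp_force: 0.0
```

```bash
cat > fb.py <<'E'
from h import *
def foot(p,im,z,roi=None):
    hsv=cv2.cvtColor(im,cv2.COLOR_RGB2HSV)
    m=((hsv[...,0]<22)&(hsv[...,1]>80)&(hsv[...,2]>40)).astype(np.uint8)
    if roi is not None: m&=roi
    m=cv2.morphologyEx(m,cv2.MORPH_OPEN,np.ones((3,3)))
    cs=[c for c in cv2.findContours(m,0,1)[0] if cv2.contourArea(c)>2000]
    for c in cs:
        q=cast("wrist",c.reshape(-1,2),z,p)[:,:2];r=cv2.minAreaRect(q.astype(np.float32))
        print(cv2.boundingRect(c),r)
    return [cast("wrist",c.reshape(-1,2),z,p)[:,:2] for c in cs]
def pose(q,heeldir):
    # area-based axis, then widths
    c=cv2.minAreaRect(q.astype(np.float32));b=cv2.boxPoints(c)
    e=[b[1]-b[0],b[2]-b[1]];a=max(e,key=np.linalg.norm).astype(float);a/=np.linalg.norm(a)
    if a@heeldir<0:a=-a
    n=np.array([-a[1],a[0]]);c0=np.array(c[0])
    # centreline through heel, waist & forefoot mid widths
    for _ in range(3):
        l=(q-c0)@a;w=(q-c0)@n;T=[];M=[]
        for t in np.arange(l.min()+.02,l.max()-.02,.008):
            k=abs(l-t)<.004;up=w[k&(w>0)];dn=w[k&(w<0)]
            if len(up) and len(dn):T.append(t);M.append((up.mean()+dn.mean())/2)
        s,i=np.polyfit(T,M,1);c0=c0+n*i;a=a+n*s;a/=np.linalg.norm(a);n=np.array([-a[1],a[0]])
    l=(q-c0)@a;w=(q-c0)@n
    print("yaw",np.degrees(np.arctan2(a[1],a[0])),"len",np.ptp(l),"width",np.ptp(w),"mid",c0+a*(l.max()+l.min())/2,"heel",c0+a*l.max(),"toe",c0+a*l.min())
    for t in(.07,.03,.02,.01,-.045):
        t0=(l.max()+l.min())/2+t;k=abs(l-t0)<.005;print(t,w[k].min(),w[k].max())
E
python3 - <<'E'
from fb import *
import pickle
o=sensors.get_obs();print(o["ee_pos"],o["tcp_rot"])
p=camera_params("wrist");im,d=camera("wrist");pickle.dump((p,im,d),open("w7.pkl","wb"));save("w7.png",im)
print(proj("wrist",[.533,.393,.015],p))
for q in foot(p,im,.016): pose(q,np.array([1,0]))
E
```

```text
[0.53075943 0.39096249 0.20019955] [-1.79993509e+02 -2.45505096e-03  1.79591789e+02]
[[328.90486367 221.04619412]]
(0, 308, 76, 77) ((0.657811164855957, 0.1043127253651619), (0.09385091066360474, 0.036570172756910324), 38.311031341552734)
(290, 117, 84, 201) ((0.5357024073600769, 0.39495888352394104), (0.06540526449680328, 0.16897335648536682), 89.70559692382812)
(517, 0, 110, 336) ((0.5016497373580933, 0.5885013341903687), (0.28289321064949036, 0.06206110864877701), 0.12911087274551392)
(23, 0, 127, 259) ((0.46192553639411926, 0.1967933624982834), (0.10176098346710205, 0.21110254526138306), 80.6656494140625)
yaw 38.47184016171263 len 0.09382885035565182 width 0.03662033643327256 mid [0.65770421 0.10446543] heel [0.69443417 0.13365229] toe [0.62097425 0.07527856]Traceback (most recent call last):
  File "<stdin>", line 6, in <module>
  File "fb.py", line 28, in pose
    t0=(l.max()+l.min())/2+t;k=abs(l-t0)<.005;print(t,w[k].min(),w[k].max())
                                                      ~~~~~~~~^^
    return umr_minimum(a, axis, None, out, keepdims, initial, where)
ValueError: zero-size array to reduction operation minimum which has no identity
```

```bash
python3 - <<'E'
from fb import *
import pickle
p,im,d=pickle.load(open("w7.pkl","rb"));q=foot(p,im,.016)
q=[a for a in q if np.linalg.norm(a.mean(0)-[.535,.394])<.03][0];pose(q,np.array([1,0]))
pickle.dump(q,open("q7.pkl","wb"))
p1,im1,d1=pickle.load(open("w1.pkl","rb"))
# handle height from depth in w1
for u,v in((240,145),(270,152),(318,175),(233,160),(312,172)):
    dd=d1[v,u];s=cv2.undistortPoints(np.array([[[u,v]]],float),p1["mtx"],np.array([p1["k1"],0,0,0.])).ravel()
    W=(np.array([s[0],s[1],1])*dd-p1["tvec"])@cv2.Rodrigues(p1["rvec"])[0];print(cv2.Rodrigues(np.array([0,0,np.radians(10.5)]))[0]@(W-[.5176,-.077,0]))
E
```

```text
(0, 308, 76, 77) ((0.657811164855957, 0.1043127253651619), (0.09385091066360474, 0.036570172756910324), 38.311031341552734)
(290, 117, 84, 201) ((0.5357024073600769, 0.39495888352394104), (0.06540526449680328, 0.16897335648536682), 89.70559692382812)
(517, 0, 110, 336) ((0.5016497373580933, 0.5885013341903687), (0.28289321064949036, 0.06206110864877701), 0.12911087274551392)
(23, 0, 127, 259) ((0.46192553639411926, 0.1967933624982834), (0.10176098346710205, 0.21110254526138306), 80.6656494140625)
yaw -1.249586891991352 len 0.16914948014677983 width 0.06537041502238061 mid [0.53564859 0.39393959] heel [0.62020322 0.39209521] toe [0.45109397 0.39578397]
0.07 -0.023179233409947438 0.025568210684136568
0.03 -0.024738363635265968 0.024289705912711103
0.02 -0.02470642857827245 0.02385062991587308
0.01 -0.025470682673410242 0.023459383990408075
-0.045 -0.03237846114420152 0.03299195387817909
[-0.02900335  0.06460618  0.0523566 ]
[-0.00730571  0.06723264  0.05160025]
[0.03072789 0.06369551 0.05124959]
[-0.03056209  0.05278352  0.05283861]
[0.02587583 0.06434526 0.05225066]
```

```bash
python3 - <<'E'
from h import *
print(shift([.5506,.3936,.022],178.75))
E
```

```text
(array([-19.9,   2.8, 178.3]), np.float64(0.015))
```

apply_moves:
  motion:
    - {"jaw":1,"xyz":[-20,2.8,50],"twist":0.015}
    - {"jaw":1,"xyz":[-20,2.8,100],"twist":0.015}
    - {"jaw":1,"xyz":[-20,2.8,140],"twist":0.015}
    - {"jaw":1,"xyz":[-20,2.8,160],"twist":0.015}
    - {"jaw":1,"xyz":[-20,2.8,165],"twist":0.015}

```text
time: 14.08
ee_pos: [0.5501, 0.3937, 0.0349]
tcp_rot: [-180.0, -0.0, 178.9]
wrist_force: [0.3, -0.3, 0.8]
opening: 0.0855
grasp_force: 0.0
```

```bash
python3 - <<'E'
from h import *
print(shift([.5506,.3936,.022],178.75))
E
```

```text
(array([-0.5, -0.1, 12.9]), np.float64(0.002))
```

apply_moves:
  motion:
    - {"jaw":1,"xyz":[0,0,6],"twist":0}
    - {"jaw":1,"xyz":[0,0,12],"twist":0}
    - {"jaw":1,"xyz":[0,0,12],"twist":0}

```text
time: 14.45
ee_pos: [0.5502, 0.3942, 0.0236]
tcp_rot: [180.0, 0.0, 178.9]
wrist_force: [-0.2, 0.5, 0.1]
opening: 0.0852
grasp_force: 0.0
```

apply_moves:
  grip_force: 30
  motion:
    - {"jaw":-1,"xyz":[0,0,0],"twist":0}
    - {"jaw":-1,"xyz":[0,0,0],"twist":0}
    - {"jaw":-1,"xyz":[0,0,0],"twist":0}
    - {"jaw":-1,"xyz":[0,0,0],"twist":0}

```text
time: 14.95
ee_pos: [0.5504, 0.3943, 0.024]
tcp_rot: [180.0, 0.0, 178.9]
wrist_force: [-0.4, -0.2, 4.2]
opening: 0.0492
grasp_force: 31.3
```

apply_moves:
  motion:
    - {"jaw":-1,"xyz":[0,0,-10],"twist":0}
    - {"jaw":-1,"xyz":[0,0,-50],"twist":0}
    - {"jaw":-1,"xyz":[0,0,-100],"twist":0}
    - {"jaw":-1,"xyz":[0,0,-146],"twist":0}
    - {"jaw":-1,"xyz":[0,0,-146],"twist":0}

```text
time: 15.58
ee_pos: [0.5514, 0.3949, 0.1745]
tcp_rot: [179.8, 0.3, 178.9]
wrist_force: [0.5, 0.3, -0.5]
opening: 0.0488
grasp_force: 31.4
```

```bash
python3 - <<'E'
from fb import *
import pickle
o=sensors.get_obs();T=o["ee_pos"];y=np.radians(o["tcp_rot"][2]);print(T,o["tcp_rot"],o["opening"])
p=camera_params("wrist");im,d=camera("wrist");pickle.dump((p,im,d,T),open("w8.pkl","wb"))
hsv=cv2.cvtColor(im,cv2.COLOR_RGB2HSV)
m=((hsv[...,0]<22)&(hsv[...,1]>80)&(hsv[...,2]>40)).astype(np.uint8);m=cv2.morphologyEx(m,cv2.MORPH_OPEN,np.ones((3,3)))
for c in cv2.findContours(m,0,1)[0]:
    if cv2.contourArea(c)>2000: print(cv2.boundingRect(c))
print(proj("wrist",T+[.07,0,-.008],p),proj("wrist",T+[-.1,0,-.008],p))
u,v=(proj("wrist",T+[-.03,0,-.008],p)[0]).astype(int)
# depth plane of leather forefoot/heel
for dx in(-.08,-.05,-.03,0.0,.03,.05):
    u,v=proj("wrist",T+[dx,0,-.008],p)[0].astype(int)
    if 0<=v<480: 
        s=cv2.undistortPoints(np.array([[[u,v]]],float),p["mtx"],np.array([p["k1"],0,0,0.])).ravel()
        print(dx,((np.array([s[0],s[1],1])*d[v,u]-p["tvec"])@cv2.Rodrigues(p["rvec"])[0]-T).round(4))
print(shift([.45,.15,.17],174))
E
```

```text
[0.55137619 0.39494973 0.17453829] [179.75621881   0.32437473 178.91788783] 0.04880859426980079
(234, 45, 194, 397)
(529, 0, 111, 324)
(0, 0, 121, 247)
[[329.10257392 462.59513052]] [[320.93596425  44.17597071]]
-0.08 [-0.0802 -0.0001 -0.0063]
-0.05 [-0.0504 -0.0003 -0.0063]
-0.03 [-0.0307  0.     -0.0065]
0.0 [-0.002  -0.0001 -0.005 ]
0.03 [ 0.0277 -0.0003 -0.0052]
0.05 [ 0.0465 -0.0002 -0.0046]
(array([  96.2, -246.4,    1.6]), np.float64(0.086))
```

```bash
python3 - <<'E'
from h import *
import pickle
p,im,d,T=pickle.load(open("w8.pkl","rb"))
hsv=cv2.cvtColor(im,cv2.COLOR_RGB2HSV)
m=((hsv[...,0]<22)&(hsv[...,1]>80)&(hsv[...,2]>40)).astype(np.uint8);m=cv2.morphologyEx(m,cv2.MORPH_OPEN,np.ones((3,3)))
c=[c for c in cv2.findContours(m,0,1)[0] if cv2.contourArea(c)>2000 and cv2.boundingRect(c)[0]==234][0]
q=cast("wrist",c.reshape(-1,2),T[2]-.006,p)[:,:2]-T[:2]
y=np.radians(178.92);ax=-np.array([np.cos(y),np.sin(y)]);n=np.array([-ax[1],ax[0]])
l=q@ax;w=q@n;print("toe",l.min(),"bottom",l.max())
for t in np.arange(-.09,.08,.01):
    k=abs(l-t)<.004;a=w[k&(w>0)];b=w[k&(w<0)]
    if len(a) and len(b):print(round(t,3),b.mean().round(4),a.mean().round(4),((a.mean()+b.mean())/2).round(4))
E
```

```text
toe -0.09940695070238738 bottom 0.05506068253186144
-0.09 -0.0208 0.0245 0.0019
-0.08 -0.0272 0.0309 0.0019
-0.07 -0.0301 0.0331 0.0015
-0.06 -0.0312 0.0332 0.001
-0.05 -0.0308 0.0316 0.0004
-0.04 -0.0289 0.0289 0.0
-0.03 -0.0267 0.0261 -0.0003
-0.02 -0.0254 0.0242 -0.0006
-0.01 -0.0251 0.0241 -0.0005
-0.0 -0.025 0.0243 -0.0003
0.01 -0.0246 0.0245 -0.0
0.02 -0.0241 0.0247 0.0003
0.03 -0.0239 0.0252 0.0007
0.04 -0.024 0.0263 0.0011
0.05 -0.0153 0.0164 0.0005
```

In hand the footbed is level, its underside 24 mm below the TCP and its heel about 70 mm ahead. Carrying it over the plate.

```bash
python3 - <<'E'
from h import *
print(shift([.4812,-.0703,.17],169.5))
E
```

```text
(array([  60.8, -466. ,    1.6]), np.float64(0.164))
```

apply_moves:
  motion:
    - {"jaw":-1,"xyz":[6,-40,0],"twist":0.015}
    - {"jaw":-1,"xyz":[12,-90,0],"twist":0.03}
    - {"jaw":-1,"xyz":[18,-140,0],"twist":0.05}
    - {"jaw":-1,"xyz":[24,-190,0],"twist":0.07}
    - {"jaw":-1,"xyz":[30,-240,0],"twist":0.085}

```text
time: 16.25
ee_pos: [0.5145, 0.153, 0.1678]
tcp_rot: [-179.9, -0.1, 174.0]
wrist_force: [1.1, -0.2, -0.4]
opening: 0.049
grasp_force: 31.5
```

```bash
python3 - <<'E'
from h import *
print(shift([.4812,-.0703,.17],169.5))
E
```

```text
(array([   9.9, -225.5,   -2.2]), np.float64(0.079))
```

apply_moves:
  motion:
    - {"jaw":-1,"xyz":[3,-50,0],"twist":0.02}
    - {"jaw":-1,"xyz":[5,-100,0],"twist":0.04}
    - {"jaw":-1,"xyz":[7,-150,0],"twist":0.06}
    - {"jaw":-1,"xyz":[9,-195,0],"twist":0.079}
    - {"jaw":-1,"xyz":[10,-225,0],"twist":0.079}

```text
time: 16.88
ee_pos: [0.4812, -0.0697, 0.168]
tcp_rot: [-180.0, -0.1, 169.4]
wrist_force: [1.8, -0.3, -1.7]
opening: 0.0491
grasp_force: 31.5
```

apply_moves:
  motion:
    - {"jaw":-1,"xyz":[0,0,0],"twist":0}
    - {"jaw":-1,"xyz":[0,0,0],"twist":0}
    - {"jaw":-1,"xyz":[0,0,0],"twist":0}

```text
time: 17.25
ee_pos: [0.4823, -0.0673, 0.1689]
tcp_rot: [180.0, -0.0, 169.6]
wrist_force: [0.5, -0.4, -1.2]
opening: 0.0493
grasp_force: 31.5
```

```bash
python3 - <<'E'
from h import *
o=sensors.get_obs();print(o["ee_pos"],o["tcp_rot"],o["wrist_force"],shift([.4812,-.0703,.106],169.5))
E
```

```text
[ 0.48230829 -0.06728736  0.16891575] [ 1.79995725e+02 -4.51833174e-02  1.69587430e+02] [ 0.46885882 -0.3838777  -1.15459429] (array([ 0.5, -3.2, 62.9]), np.float64(0.002))
```

apply_moves:
  motion:
    - {"jaw":-1,"xyz":[0.5,-3,20],"twist":0.002}
    - {"jaw":-1,"xyz":[0.5,-3,45],"twist":0.002}
    - {"jaw":-1,"xyz":[0.5,-3,58],"twist":0.002}
    - {"jaw":-1,"xyz":[0.5,-3,63],"twist":0.002}
    - {"jaw":-1,"xyz":[0.5,-3,63],"twist":0.002}

```text
time: 17.88
ee_pos: [0.4815, -0.0707, 0.1067]
tcp_rot: [180.0, 0.0, 169.4]
wrist_force: [-0.0, -0.4, -0.3]
opening: 0.049
grasp_force: 31.5
```

apply_moves:
  motion:
    - {"jaw":-1,"xyz":[0,0,0],"twist":0}

```text
time: 18.0
ee_pos: [0.4818, -0.0709, 0.1072]
tcp_rot: [180.0, 0.1, 169.4]
wrist_force: [0.4, -0.3, 0.0]
opening: 0.0494
grasp_force: 31.5
```

```bash
python3 - <<'E'
from h import *
import pickle
o=sensors.get_obs();print(o["ee_pos"],o["tcp_rot"],o["wrist_force"],shift([.4812,-.0703,.101],169.5))
p=camera_params("wrist")
im,d=camera("wrist");pickle.dump((p,im,d,o["ee_pos"]),open("w9.pkl","wb"))
im2,d2=camera("top");np.savez("top9.npz",im=im2,d=d2)
# toe-side, engraved line vs footbed axis: plate toe edge visible? 
f=np.load("top9.npz")
E
```

```text
[ 0.48177792 -0.07092534  0.10720783] [1.79999120e+02 6.76543601e-02 1.69416780e+02] [ 0.38359398 -0.31717032  0.02754489] (array([0.7, 0.5, 6.2]), np.float64(-0.001))
```

apply_moves:
  motion:
    - {"jaw":-1,"xyz":[0,0.5,3],"twist":0}
    - {"jaw":-1,"xyz":[0,0.5,6],"twist":0}
    - {"jaw":-1,"xyz":[0,0.5,6],"twist":0}
    - {"jaw":-1,"xyz":[0,0.5,6],"twist":0}

```text
time: 18.6
ee_pos: [0.4814, -0.0704, 0.1004]
tcp_rot: [180.0, -0.0, 169.4]
wrist_force: [-0.5, 0.5, -0.3]
opening: 0.0491
grasp_force: 31.5
```

apply_moves:
  motion:
    - {"jaw":-1,"xyz":[0,0,0.7],"twist":0}
    - {"jaw":-1,"xyz":[0,0,0.7],"twist":0}
    - {"jaw":-1,"xyz":[0,0,0.7],"twist":0}

```text
time: 18.98
ee_pos: [0.4814, -0.0704, 0.0997]
tcp_rot: [180.0, 0.0, 169.4]
wrist_force: [-0.1, -0.1, -1.7]
opening: 0.0496
grasp_force: 31.5
```

apply_moves:
  motion:
    - {"jaw":-1,"xyz":[-1,0,0],"twist":0}
    - {"jaw":-1,"xyz":[-2,0,0],"twist":0}
    - {"jaw":-1,"xyz":[-3,0,0],"twist":0}
    - {"jaw":-1,"xyz":[-3,0,0],"twist":0}

```text
time: 19.48
ee_pos: [0.4845, -0.071, 0.0997]
tcp_rot: [-180.0, -0.0, 169.4]
wrist_force: [-0.4, 1.3, -0.6]
opening: 0.0491
grasp_force: 31.5
```

apply_moves:
  motion:
    - {"jaw":-1,"xyz":[-0.5,0,0],"twist":0}
    - {"jaw":-1,"xyz":[-1,0,0],"twist":0}
    - {"jaw":-1,"xyz":[-1,0,0],"twist":0}

```text
time: 19.85
ee_pos: [0.4854, -0.0712, 0.0997]
tcp_rot: [-180.0, -0.0, 169.4]
wrist_force: [-0.4, 0.0, -0.3]
opening: 0.0489
grasp_force: 31.5
```

apply_moves:
  motion:
    - {"jaw":-1,"xyz":[-0.3,0,0],"twist":0}
    - {"jaw":-1,"xyz":[-0.6,0,0],"twist":0}
    - {"jaw":-1,"xyz":[-0.6,0,0],"twist":0}

```text
time: 20.23
ee_pos: [0.486, -0.0713, 0.0997]
tcp_rot: [-180.0, 0.0, 169.4]
wrist_force: [0.5, -0.9, -0.3]
opening: 0.0494
grasp_force: 31.5
```

apply_moves:
  motion:
    - {"jaw":-1,"xyz":[-0.3,0,0],"twist":0}
    - {"jaw":-1,"xyz":[-0.5,0,0],"twist":0}
    - {"jaw":-1,"xyz":[-0.5,0,0],"twist":0}

```text
time: 20.6
ee_pos: [0.4865, -0.0714, 0.0997]
tcp_rot: [180.0, -0.0, 169.4]
wrist_force: [0.1, 0.4, -0.7]
opening: 0.049
grasp_force: 31.5
```

apply_moves:
  motion:
    - {"jaw":-1,"xyz":[-0.4,0,0],"twist":0}
    - {"jaw":-1,"xyz":[-0.4,0,0],"twist":0}

```text
time: 20.85
ee_pos: [0.4868, -0.0715, 0.0997]
tcp_rot: [180.0, -0.0, 169.4]
wrist_force: [0.5, -0.0, -0.7]
opening: 0.0491
grasp_force: 31.5
```

apply_moves:
  motion:
    - {"jaw":-1,"xyz":[-0.4,0,0],"twist":0}
    - {"jaw":-1,"xyz":[-0.4,0,0],"twist":0}

```text
time: 21.1
ee_pos: [0.4871, -0.0715, 0.0996]
tcp_rot: [180.0, -0.0, 169.4]
wrist_force: [-1.0, 0.2, -0.2]
opening: 0.0495
grasp_force: 31.5
```

apply_moves:
  motion:
    - {"jaw":-1,"xyz":[-0.3,0,0],"twist":0}
    - {"jaw":-1,"xyz":[-0.3,0,0],"twist":0}

```text
time: 21.35
ee_pos: [0.4872, -0.0715, 0.0995]
tcp_rot: [-180.0, -0.1, 169.4]
wrist_force: [-4.2, 1.2, 0.2]
opening: 0.049
grasp_force: 31.5
```

```bash
python3 - <<'E'
from h import *
F=[]
for i in range(4):
    camera("top") if i else None
    F.append(sensors.get_obs()["wrist_force"])
print(np.mean(F,0),F)
E
```

```text
[-4.25710864  0.87634828 -0.26756909] [array([-4.21275495,  1.18700556,  0.18945044]), array([-4.34812053,  1.15278652, -0.06904989]), array([-3.83683757,  0.34673494, -0.66444016]), array([-4.63072151,  0.8188661 , -0.52623675])]
```

Contact at 4.3 N, below the 10 N slip limit. I'll ease off slightly, settle it down and release.

apply_moves:
  motion:
    - {"jaw":-1,"xyz":[0.2,0,0.3],"twist":0}
    - {"jaw":-1,"xyz":[0.2,0,0.6],"twist":0}
    - {"jaw":-1,"xyz":[0.2,0,0.6],"twist":0}

```text
time: 21.88
ee_pos: [0.4872, -0.0715, 0.0993]
tcp_rot: [-180.0, -0.0, 169.4]
wrist_force: [-4.7, 1.6, 3.0]
opening: 0.0487
grasp_force: 31.7
```

apply_moves:
  motion:
    - {"jaw":0.2,"xyz":[0.2,0,0],"twist":0}
    - {"jaw":0.35,"xyz":[0.2,0,0],"twist":0}
    - {"jaw":0.6,"xyz":[0.2,0,0],"twist":0}
    - {"jaw":0.6,"xyz":[0.2,0,0],"twist":0}

```text
time: 22.38
ee_pos: [0.4873, -0.0715, 0.0992]
tcp_rot: [-180.0, 0.0, 169.4]
wrist_force: [-0.5, -0.3, -0.3]
opening: 0.0679
grasp_force: 0.0
```

apply_moves:
  motion:
    - {"jaw":0.8,"xyz":[0,0,-8],"twist":0}
    - {"jaw":0.8,"xyz":[0,0,-30],"twist":0}
    - {"jaw":0.8,"xyz":[0,0,-70],"twist":0}
    - {"jaw":0.8,"xyz":[0,0,-110],"twist":0}
    - {"jaw":0.8,"xyz":[0,0,-110],"twist":0}

```text
time: 23.0
ee_pos: [0.4884, -0.0717, 0.2128]
tcp_rot: [180.0, 0.3, 169.4]
wrist_force: [-0.1, 0.8, -0.8]
opening: 0.0771
grasp_force: 0.0
```

```bash
python3 - <<'E'
from h import *
o=sensors.get_obs();print(o["ee_pos"],shift([.515,0.0,.24],79.5))
E
```

```text
[ 0.48840711 -0.07166676  0.21283319] (array([-13. ,  75.3, -27.2]), np.float64(1.569))
```

apply_moves:
  motion:
    - {"jaw":0.8,"xyz":[-15,10,-27],"twist":0.18}
    - {"jaw":0.8,"xyz":[-35,34,-27],"twist":0.36}
    - {"jaw":0.8,"xyz":[-35,34,-27],"twist":0.54}
    - {"jaw":0.8,"xyz":[-35,34,-27],"twist":0.72}
    - {"jaw":0.8,"xyz":[-35,34,-27],"twist":0.9}

```text
time: 23.62
ee_pos: [0.5277, -0.0444, 0.2353]
tcp_rot: [-179.9, -0.0, 117.5]
wrist_force: [0.7, 0.5, -0.2]
opening: 0.0769
grasp_force: 0.0
```

apply_moves:
  motion:
    - {"jaw":0.8,"xyz":[0,0,0],"twist":0.18}
    - {"jaw":0.8,"xyz":[0,0,0],"twist":0.36}
    - {"jaw":0.8,"xyz":[0,0,0],"twist":0.54}
    - {"jaw":0.8,"xyz":[0,0,0],"twist":0.66}
    - {"jaw":0.8,"xyz":[0,0,0],"twist":0.66}

```text
time: 24.25
ee_pos: [0.5276, -0.0445, 0.2355]
tcp_rot: [-180.0, 0.0, 80.1]
wrist_force: [0.2, -0.3, 0.6]
opening: 0.0762
grasp_force: 0.0
```

```bash
python3 - <<'E'
from fb import *
import pickle
from meas import gap
o=sensors.get_obs();print(o["ee_pos"],o["tcp_rot"])
p=camera_params("wrist");im,d=camera("wrist");pickle.dump((p,im,d),open("w10.pkl","wb"));save("w10.png",im)
q=foot(p,im,.091)
for a in q:
    if np.linalg.norm(a.mean(0)-[.475,-.068])<.05: pose(a,np.array([1,-.18]))
gap(p,im)
E
```

```text
[ 0.52761154 -0.04450509  0.23553651] [-1.79952602e+02  4.90569671e-03  8.00794637e+01]
(146, 227, 226, 86) ((0.4730115234851837, -0.06487005949020386), (0.06834521144628525, 0.1697312295436859), 80.78104400634766)
(578, 183, 62, 243) ((0.7443946599960327, -0.16215795278549194), (0.058945655822753906, 0.23681023716926575), 6.145252704620361)
(404, 0, 74, 61) ((0.6227099299430847, 0.0799698606133461), (0.05260344222187996, 0.019155016168951988), 38.64680862426758)
yaw -10.761807089484023 len 0.16986069263768047 width 0.06857731950004416 mid [ 0.47278689 -0.06664448] heel [ 0.55622348 -0.08250323] toe [ 0.38935031 -0.05078574]
0.07 -0.026219246961598504 0.027349253692041133
0.03 -0.026882249849764173 0.026098498925589835
0.02 -0.027072490007956536 0.02593828336577447
0.01 -0.02727287076378528 0.025778493172933178
-0.045 -0.0337235541886221 0.034737736841286074
clip (20, np.int64(147), np.int64(535), np.float64(43.36666666666667))
clip (50, np.int64(163), np.int64(526), np.float64(43.483333333333334))
clip (80, np.int64(172), np.int64(523), np.float64(43.583333333333336))
clip (110, np.
[... 215 characters left out ...]
(43.666666666666664))
clip (230, np.int64(294), np.int64(412), np.float64(43.766666666666666))
clip (260, np.int64(315), np.int64(379), np.float64(43.56666666666666))
ptr (360, np.int64(339), np.int64(356), np.float64(43.583333333333336))
ptr (380, np.int64(335), np.int64(364), np.float64(43.65))
ptr (400, np.int64(334), np.int64(366), np.float64(43.666666666666664))
ptr (420, np.int64(330), np.int64(364), np.float64(43.56666666666666))
ptr (440, np.int64(319), np.int64(371), np.float64(43.5))
ptr (460, np.int64(316), np.int64(383), np.float64(43.65))
ptr (480, np.int64(316), np.int64(387), np.float64(43.71666666666667))
ptr (500, np.int64(304), np.int64(391), np.float64(43.583333333333336))
```

View pics/w10.png

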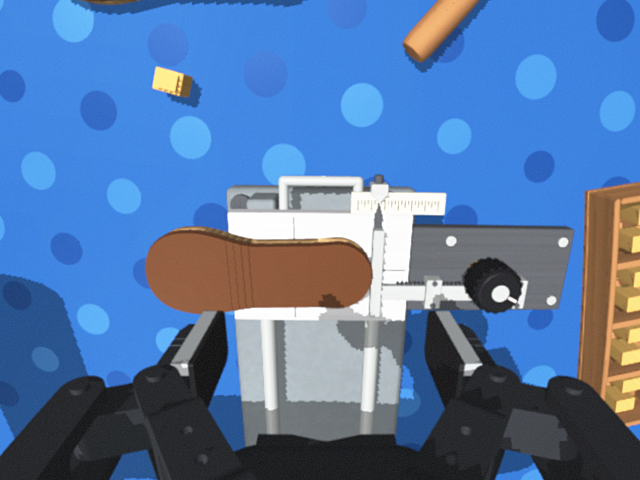

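In the final view the footbed lies flat on the plate, with its heel (371,268) against the stop plate (375,268). The pointer (379,205) is in line with the clip, and nothing else has moved. Handing in.

```bash
python3 -c "
from workcell import bot
print(bot.job_done())"
```

```text
the job is handed in; nothing more can be done
None
```

I set the gauge pointer to the clip first (within about 0.3 mm in the final view), then laid the smaller footbed on the plate's centre line, heel against the stop, let go of it and handed the job in at about 24 s; no verdict came back.

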